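Put the scale's check weights back in their stand by size

ROBOT

A 6-joint arm with a two-finger parallel gripper is mounted at the origin on a cart in front of the work surface, level with it; the furniture and walls round the work are solid. World frame = base frame: x ahead of the robot, y to its left, z up, the work surface at z = 0. Lengths are in m, angles in rad, forces in N, time in s.
With the tool pointing down it reaches from about 0.3 to 0.875 m from the base axis. Payload 4.2 kg.
Tool frame: the origin (TCP) lies at the very end of the fingers, on their centre line; the grasp point (between the pads) lies 19 mm behind it (hold_point_z is the distance from the TCP to the grasp point, in m); z points along the fingers, y is the direction in which the jaws open and shut (so a half turn about z gives the same grasp; the last joint's range is limited). The gripper opens to 85 mm and grips with 20 to 120 N. Pads are 22 mm wide; open, the fingers measure 114 mm over their backs; the gripper's body (76 mm by 85 mm) begins 54 mm behind the grasp point. The pads swing forward as they close: fully open they stand 13 mm farther back than shut.
Start: joints at [1.175, 0.32, 1.565, -0, 1.257, -0.02], TCP at [0.211, 0.535, 0.231] pointing down, gripper open.
Joint ranges: [-3.11, 3.11], [-0.84, 2.01], [0.21, 2.61], [-1.34, 4.49], [0.05, 2.63], [-2.56, 2.56]. Speed limits (rad/s): [2.57, 2.57, 3.14, 3.14, 3.14, 3.14].

INTERFACE

Orientations are given as a unit quaternion [w, x, y, z].
In Python, from station import * gives the robot as it stands.
- The arm moves only by the tool servo_tool, never from a script. Its argument "motion" is a list of rows, each an object of numbers: "fingers": the opening in per cent of the stroke, from 0 (shut) to 100 (fully open); "tx", "ty", "tz": the shift along the world's x, y, z in mm; "wx", "wy", "wz": the turn, a rotation vector about the world's x, y, z in rad. A call has 1 to 10 rows; each row is the pose to reach, as a shift and turn from the pose commanded when the call began; what a row does not reach only later rows make up. A row lasts 1/10 s, in which the tool goes at most 50 mm and 8.59 degrees, less where a joint would pass 70% of its speed; a pose out of reach is approached as far as the arm can. A call with a gripper value outside its range is refused whole. The fingers move at their own pace and stop on an object; "squeeze" is the grip in N (left out, the last holds). Time passes only in rows, so rows that repeat a pose let the fingers close. It gives the time, the measured TCP pose, the force and the opening at its end, in the units of the state.
- get_obs(): the state, without advancing time (a new reading comes with each control period).
- read_camera(name): name is "scene" or "top" or "wrist"; returns a dict with "frame" (420x560x3 uint8, red, green, blue), "z_map" (420x560 float32, m along the optical axis (not along the pixel's ray), 0 where there is no reading), "mtx" (3x3 intrinsics, pixels), "world_from_camera" (4x4, takes a point from camera to world coordinates); the wrist camera has in their place "tool_from_camera" (4x4, takes a point from camera to tool coordinates, whose origin is the TCP and whose axes are the flange's). Camera axes: x right, y down, z forward; pixel columns grow to the right and rows downward; lengths in m; the calibration is good to about 2 mm. A picture is of the moment at which its call begins: read the wrist's pose just before it.
- close_job(): hands the job in, once; it reports no verdict.
The state is a dict: "t": time; "joint_positions": joint angles; "qd": joint speeds; "effort": joint torques, N m; "position": TCP position; "ee_rot": TCP orientation; "ft_force": force on the tool from outside, world axes, zero at the start; "ft_torque": the same for the moment, N m; "opening": finger opening in m.
Only numpy, scipy, OpenCV 4.12 (cv2) and the standard library are available. Lean on these libraries where they do the work, as an engineer would, in place of code of your own. Each camera call takes 0.05 s, during which the arm holds its last target.

TASK

The counter scale has been checked: put the four steel check weights back into the wooden stand in order of size, from the smallest in the smallest cup to the largest in the largest. Each weight must stand upright on the floor of its own cup and be let go; keep the weights upright throughout and set them down, do not drop them.

Things in the scene. Friction and masses are not known exactly. Their poses are not given: they have to be found in the camera images.
- weight_a: the smallest of four plain steel check weights (about 50 g), loose, standing upright on the counter: a cylinder 18 mm across and 24 mm tall, then a narrow neck and on top a round knob 14 mm across and 9 mm tall; 38 mm tall in all. Best taken round the cylinder, the knob is short. Origin: centre of its underside, z up along its axis.
- weight_b: the second smallest of four plain steel check weights (about 100 g), loose, standing upright on the counter: a cylinder 26 mm across and 27 mm tall, then a narrow neck and on top a round knob 18 mm across and 12 mm tall; 44 mm tall in all. Best taken round the cylinder, the knob is short. Origin: centre of its underside, z up along its axis.
- weight_c: the second largest of four plain steel check weights (about 200 g), loose, standing upright on the counter: a cylinder 35 mm across and 36 mm tall, then a narrow neck and on top a round knob 24 mm across and 14 mm tall; 56 mm tall in all. Best taken round the cylinder, the knob is short. Origin: centre of its underside, z up along its axis.
- weight_d: the largest of four plain steel check weights (about 500 g), loose, standing upright on the counter: a cylinder 46 mm across and 46 mm tall, then a narrow neck and on top a round knob 32 mm across and 17 mm tall; 70 mm tall in all. Best taken round the cylinder, the knob is short. Origin: centre of its underside, z up along its axis.
- stand: wooden rail of the weight stand, fixed for the run, 240 x 74 mm and 12 mm thick, at any yaw; the four cups stand on it in one row along its own y axis, from the smallest cup near its -y end to the largest near its +y end. Weights in it stand 26 mm apart. Printer and displays near by are up to 0.29 m tall: move high or round them. Origin: centre of its underside, z up.
- cup_a: the smallest of four shallow round black cups fixed on the rail (-94 mm from its middle along its y), for the smallest weight (18 mm). 25 mm wide inside, flaring to 33 mm at the mouth, 39 mm over the rim; 13 mm tall, floor 3 mm thick: a weight stands 10 mm deep in it, so grip it more than 12 mm above its underside. Origin: centre of the cup's underside, 12 mm above the counter.
- cup_b: the second smallest of four shallow round black cups fixed on the rail (-46 mm from its middle along its y), for the second smallest weight (26 mm). 33 mm wide inside, flaring to 41 mm at the mouth, 47 mm over the rim; 13 mm tall, floor 3 mm thick: a weight stands 10 mm deep in it, so grip it more than 12 mm above its underside. Origin: centre of the cup's underside, 12 mm above the counter.
- cup_c: the second largest of four shallow round black cups fixed on the rail (11 mm from its middle along its y), for the second largest weight (35 mm). 42 mm wide inside, flaring to 50 mm at the mouth, 56 mm over the rim; 13 mm tall, floor 3 mm thick: a weight stands 10 mm deep in it, so grip it more than 12 mm above its underside. Origin: centre of the cup's underside, 12 mm above the counter.
- cup_d: the largest of four shallow round black cups fixed on the rail (78 mm from its middle along its y), for the largest weight (46 mm). 53 mm wide inside, flaring to 61 mm at the mouth, 67 mm over the rim; 13 mm tall, floor 3 mm thick: a weight stands 10 mm deep in it, so grip it more than 12 mm above its underside. Origin: centre of the cup's underside, 12 mm above the counter.
There are look-alikes about, which are no part of the job. Leave any black look-alike of the weight_d alone. Leave any pink or red look-alike of the weight_c alone.

How it is judged:
At the end, for the whole second after the job is handed in: Each of the four weights stands released, at rest and upright (within 0.1 rad) on the floor of the cup of its own size: its axis within 8 mm of the cup's axis and its underside within 2.5 mm of the cup floor (horizontal distance between weight_a and cup_a below 0.008 m and z of weight_a in the frame of cup_a between 0.0005 and 0.0055 m and angle between each of weight_a, weight_b, weight_c, weight_d's own z axis and vertical below 0.1 rad and linear speed of each of weight_a, weight_b, weight_c, weight_d below 0.02 m/s and horizontal distance between weight_b and cup_b below 0.008 m and z of weight_b in the frame of cup_b between 0.0005 and 0.0055 m and horizontal distance between weight_c and cup_c below 0.008 m and z of weight_c in the frame of cup_c between 0.0005 and 0.0055 m and horizontal distance between weight_d and cup_d below 0.008 m and z of weight_d in the frame of cup_d between 0.0005 and 0.0055 m); the robot touches nothing.
It fails at once if a weight is tipped over (leans more than 0.7 rad) (angle between any of weight_a, weight_b, weight_c, weight_d's own z axis and vertical above 0.7 rad).
It fails at once if a weight is dropped (falls free faster than 0.65 m/s, a drop of about 2 cm) ((contact force between weight_a and anything else below 0.02 N and linear speed of weight_a above 0.65 m/s) or (contact force between weight_b and anything else below 0.02 N and linear speed of weight_b above 0.65 m/s) or (contact force between weight_c and anything else below 0.02 N and linear speed of weight_c above 0.65 m/s) or (contact force between weight_d and anything else below 0.02 N and linear speed of weight_d above 0.65 m/s)).
It also fails if it takes over 120 s, if anything falls off the work surface, if the arm or the gripper's body presses on something with over 40 N, if the wrist force passes 120 N, or if a joint passes its speed limit or range.

## Working session

There is one attempt and no reset: what is moved stays moved. The work goes in short steps, Python scripts to look and compute and a tool call to move; the robot and the scene stay as the last step left them, time stands still between calls to the robot, and variables do not carry over. Pictures are saved under pics/ and viewed, and the job is handed in when it is done.

Besides the shell and the picture viewer there is one more tool, called after "Emit:" in YAML: its name, and indented under it one key for each argument. servo_tool: Moves the arm, as the interface text tells. Its arguments: {"type":"object","properties":{"motion":{"type":"array","items":{"type":"object","properties":{"fingers":{"type":"number"},"tx":{"type":"number"},"ty":{"type":"number"},"tz":{"type":"number"},"wx":{"type":"number"},"wy":{"type":"number"},"wz":{"type":"number"}}}},"squeeze":{"type":"number"}},"required":["motion"]}

```bash
mkdir -p pics; ls; python3 - <<'E'
from station import *
import cv2
print(get_obs())
for n in ["scene","top","wrist"]:
    c=read_camera(n)
    cv2.imwrite(f"pics/{n}0.png",c["frame"][:,:,::-1])
    print(n,c["mtx"],c.get("world_from_camera",c.get("tool_from_camera")))
E
```

```text
pics
{'t': 0.0, 'joint_positions': array([ 1.17498898e+00,  3.20321393e-01,  1.56570580e+00,  1.25594583e-05,
        1.25742170e+00, -2.00011470e-02]), 'qd': array([-1.03929064e-03,  6.31582367e-04, -7.78746619e-05,  8.36062663e-04,
        1.56961499e-03,  8.43109244e-04]), 'effort': array([-1.48885978e-03, -4.15520668e+01, -2.34159029e+01, -3.29835748e-04,
        8.33944971e-03,  2.43911792e-06]), 'position': array([0.21084335, 0.53441627, 0.23045494]), 'ee_rot': array([-1.97416323e-04,  1.86801144e-01,  9.82397308e-01, -9.06900023e-04]), 'ft_force': array([-0.06451496,  0.36048841, -0.4362054 ]), 'ft_torque': array([-0.07560216, -0.07137542, -0.02919671]), 'opening': 0.08526865700416221}
scene [[513.26927437   0.         279.72361263]
 [  0.         513.26927437 211.80844712]
 [  0.           0.           1.        ]] [[-6.55206277e-01 -3.62572554e-01  6.62756273e-01 -4.42417168e-01]
 [-7.55450021e-01  3.14446589e-01 -5.74820501e-01  9.60501847e-01]
 [ 1.26880042e-05 -8.77305241e-01 -4.79932822e-01  7.71432019e-01]
 [ 0.00000000e+00  0.00000000e+00  0.00000000e+00  1.00000000e+00]]
top [[472.20951571   0.         284.25928143]
 [  0.         472.20951571 212.55947254]
 [  0.           0.           1.        ]] [[ 1.22109317e-03 -9.97904447e-01  6.46933053e-02  4.80461107e-01]
 [-9.99829311e-01 -2.41096561e-03 -1.83176383e-02  8.22164665e-02]
 [ 1.84352260e-02 -6.46598953e-02 -9.97737060e-01  1.22349410e+00]
 [ 0.00000000e+00  0.00000000e+00  0.00000000e+00  1.00000000e+00]]
wrist [[295.90659706   0.         273.09931016]
 [  0.         295.90659706 211.14144701]
 [  0.           0.           1.        ]] [[ 6.57347415e-04 -9.46642015e-01 -3.22286306e-01  8.36698854e-02]
 [ 9.99999766e-01  5.60946009e-04  3.91987492e-04  4.31463062e-04]
 [-1.90286612e-04 -3.22286488e-01  9.46642162e-01 -1.41512998e-01]
 [ 0.00000000e+00  0.00000000e+00  0.00000000e+00  1.00000000e+00]]
```

View pics/scene0.png

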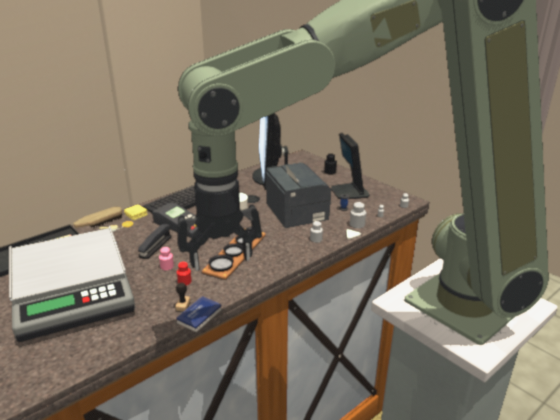

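View pics/top0.png

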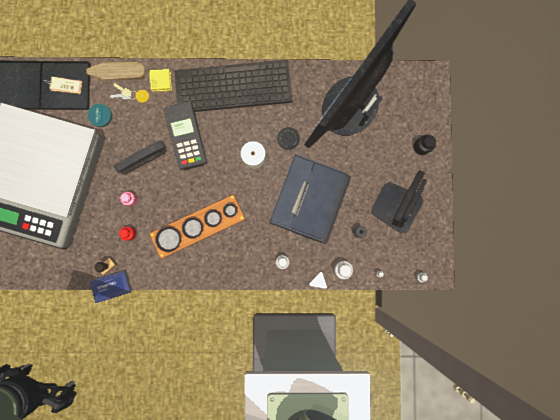

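View pics/wrist0.png

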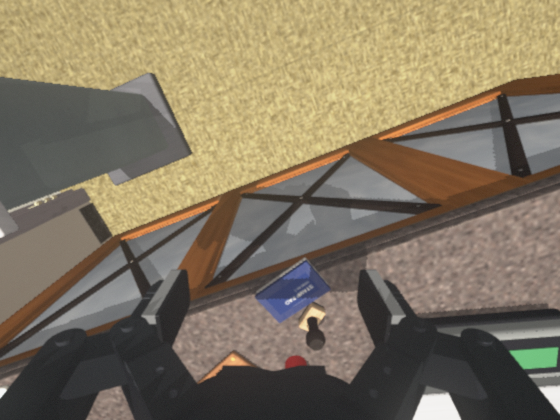

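The top view shows four steel weights along the front edge at about (282,262), (344,270), (380,274) and (422,277). The stand runs from (155,242), its large cup, to (240,208), its small cup. Next I measure with depth.

```bash
cat > h.py <<'E'
from station import *
import cv2, numpy as np
def cloud(c,T):
    z=c["z_map"].astype(float);K=c["mtx"]
    v,u=np.mgrid[:z.shape[0],:z.shape[1]]
    P=np.stack([(u-K[0,2])/K[0,0]*z,(v-K[1,2])/K[1,1]*z,z],-1)
    W=P@T[:3,:3].T+T[:3,3]; W[z==0]=np.nan
    return W
E
python3 - <<'E'
from h import *
c=read_camera("top"); W=cloud(c,c["world_from_camera"])
np.set_printoptions(precision=4,suppress=True)
print("table z",[W[r,k] for r,k in [(250,300),(200,150),(285,400),(285,230)]])
for n,(u,v) in dict(A=(282,262),B=(344,270),C=(380,274),D=(422,277)).items():
    s=W[v-16:v+17,u-16:u+17].reshape(-1,3)
    z0=np.nanpercentile(s[:,2],20)
    m=s[:,2]>z0+.012; q=s[m]; zt=q[:,2].max()
    t=q[q[:,2]>zt-.006]
    print(n,"z0",z0,"top",zt,"n",len(q),"knob",t.mean(0),np.ptp(t,axis=0),"ext",np.ptp(q,axis=0),q.min(0),q.max(0))
# stand circles by plane-fit: rail region orange
f=c["frame"]; 
cv2.imwrite("pics/stand.png",cv2.resize(f[185:265,140:255,::-1],None,fx=6,fy=6,interpolation=cv2.INTER_CUBIC))
cv2.imwrite("pics/wts.png",cv2.resize(f[225:300,260:450,::-1],None,fx=4,fy=4,interpolation=cv2.INTER_CUBIC))
hsv=cv2.cvtColor(f,cv2.COLOR_RGB2HSV)
m=((hsv[:,:,0]>8)&(hsv[:,:,0]<22)&(hsv[:,:,1]>150)&(hsv[:,:,2]>120)).astype(np.uint8)
roi=np.zeros_like(m);roi[185:265,140:255]=m[185:265,140:255]
p=cv2.findNonZero(roi); r=cv2.minAreaRect(cv2.convexHull(p)); print(r, cv2.boxPoints(r))
E
```

```text
table z [array([ 0.4629,  0.0188, -0.0031]), array([0.5915, 0.4072, 0.0003]), array([ 0.3729, -0.2399, -0.0016]), array([0.3732, 0.1987, 0.0004])]
A z0 -0.001888171562877527 top 0.06163144746643545 n 154 knob [0.4351 0.065  0.0573] [0.0196 0.0222 0.006 ] ext [0.0326 0.0327 0.0505] [0.4184 0.0483 0.0111] [0.4509 0.081  0.0616]
B z0 -0.001500882234030998 top 0.0750593559650341 n 285 knob [ 0.415  -0.0874  0.071 ] [0.0267 0.0269 0.0058] ext [0.0445 0.0437 0.0579] [ 0.3919 -0.1084  0.0171] [ 0.4364 -0.0647  0.0751]
C z0 -0.002413477435211897 top 0.04211789814712619 n 45 knob [ 0.404  -0.1819  0.0388] [0.0098 0.0059 0.0057] ext [0.0172 0.0143 0.0308] [ 0.3952 -0.1879  0.0113] [ 0.4125 -0.1736  0.0421]
D z0 -0.003388096329057877 top 0.04870766205041299 n 100 knob [ 0.3945 -0.288   0.0445] [0.0128 0.0153 0.006 ] ext [0.0251 0.0248 0.0395] [ 0.3829 -0.3005  0.0092] [ 0.408  -0.2757  0.0487]
((196.7281036376953, 226.06024169921875), (27.547964096069336, 92.97439575195312), 64.98310089111328) [[148.7774 233.2373]
 [233.0292 193.9197]
 [244.6788 218.8832]
 [160.427  258.2007]]
```

```bash
true
```

```text
(no output)
```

View pics/stand.png

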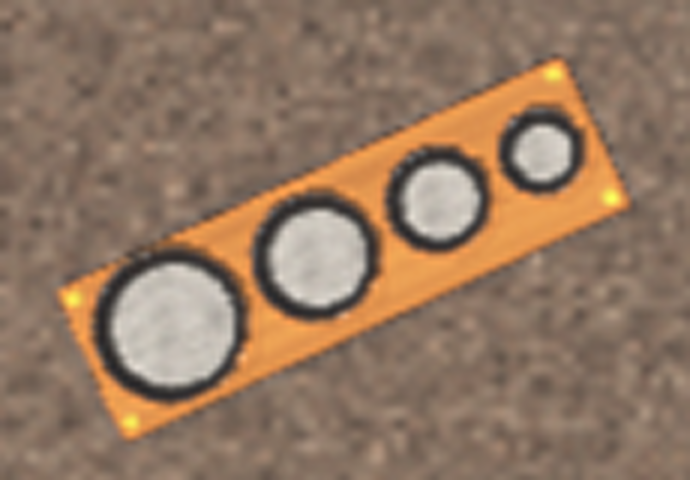

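View pics/wts.png

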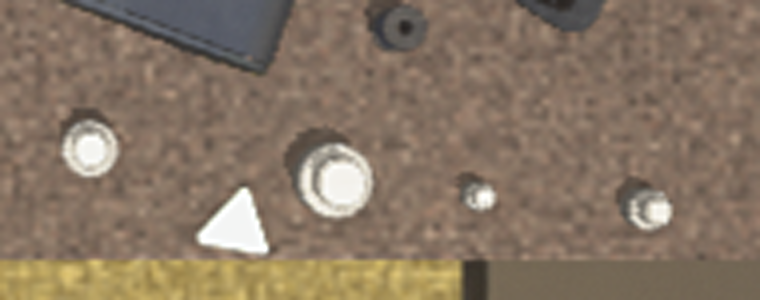

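```bash
python3 - <<'E'
from h import *
from scipy.optimize import least_squares
np.set_printoptions(precision=4,suppress=True)
c=read_camera("top"); W=cloud(c,c["world_from_camera"])
T=c["world_from_camera"];K=c["mtx"]
R=T[:3,:3];
def atz(u,v,z):
    d=R@np.array([(u-K[0,2])/K[0,0],(v-K[1,2])/K[1,1],1]); s=(z-T[2,3])/d[2]; return T[:3,3]+s*d
# rail from colour mask: points projected to z=.012, fit rectangle
f=c["frame"];hsv=cv2.cvtColor(f,cv2.COLOR_RGB2HSV)
m=((hsv[:,:,0]>5)&(hsv[:,:,0]<24)&(hsv[:,:,1]>150)&(hsv[:,:,2]>100)).astype(np.uint8)
roi=np.zeros_like(m);roi[185:265,140:255]=m[185:265,140:255]
ncc,lab,st,_=cv2.connectedComponentsWithStats(roi,connectivity=8)
k=1+np.argmax(st[1:,4]);vv,uu=np.where(lab==k)
X=np.array([atz(u,v,.012)[:2] for u,v in zip(uu,vv)])*1000
r=cv2.minAreaRect(X.astype(np.float32)); print("rect mm",r)
# height mask: z>8mm
s=W[180:270,135:260].reshape(-1,3); s=s[(s[:,2]>.007)&(s[:,2]<.06)]
print(cv2.minAreaRect((s[:,:2]*1000).astype(np.float32)), s[:,2].max())
# rim points
q=s[s[:,2]>.0195]
yaw=None
def model(p):
    cx,cy,th=p
    ey=np.array([-np.sin(th),np.cos(th)])
    res=[]
    for o,rr in [(-.094,(.033+.039)/4),(-.046,(.041+.047)/4),(.011,(.05+.056)/4),(.078,(.061+.067)/4)]:
        res.append(np.abs(np.hypot(*(q[:,:2]-np.array([cx,cy])-o*ey).T)-rr))
    return np.min(res,0)
for th0 in (0.44,0.35,0.5,.44+np.pi, -.44,-.44+np.pi):
    o=least_squares(model,[.50,.30,th0],loss="soft_l1",f_scale=.003)
    print(th0,o.x,o.cost,len(q))
E
```

```text
rect mm ((524.1217651367188, 283.261474609375), (70.59747314453125, 236.12994384765625), 25.392457962036133)
((519.4395141601562, 308.79986572265625), (285.3323669433594, 192.02276611328125), 84.11044311523438) 0.030844559710867525
0.44 [0.5247 0.283  0.4391] 0.004154504975932112 561
0.35 [0.5247 0.283  0.4391] 0.004154504976140932 561
0.5 [0.5247 0.283  0.4391] 0.004154504976213103 561
3.581592653589793 [0.515  0.3027 3.5243] 0.01044366989673434 561
-0.44 [0.5247 0.283  0.4391] 0.004154504975938263 561
2.701592653589793 [0.5371 0.285  3.7118] 0.012780892926449712 561
```

Identified by size: c (0.435, 0.065), d (0.415, -0.087), a (0.404, -0.182), b (0.395, -0.288). The stand centre is (0.5245, 0.283) with yaw 0.44. Before moving I check obstacle heights along the path.

```bash
python3 - <<'E'
from h import *
np.set_printoptions(precision=3,suppress=True)
c=read_camera("top"); W=cloud(c,c["world_from_camera"])
s=W.reshape(-1,3); s=s[~np.isnan(s[:,0])]
# max height grid 5cm
print("rows x .35..0.75, cols y .55..-.35")
for x in np.arange(.3,.8,.05):
    print("%.2f"%x,[int(1000*s[(abs(s[:,0]-x-.025)<.025)&(abs(s[:,1]-y)<.025)][:,2].max(initial=0)) for y in np.arange(.55,-.36,-.05)])
E
```

```text
rows x .35..0.75, cols y .55..-.35
0.30 [24, 21, 18, 0, 0, 0, 0, 0, 0, 0, 0, 0, 0, 0, 0, 0, 0, 0, 0]
0.35 [23, 24, 23, 7, 7, 6, 7, 6, 6, 6, 7, 11, 43, 49, 13, 36, 6, 47, 6]
0.40 [6, 70, 21, 9, 14, 5, 6, 6, 6, 54, 61, 7, 71, 74, 16, 40, 5, 44, 7]
0.45 [8, 8, 57, 26, 29, 29, 14, 7, 7, 7, 37, 134, 128, 47, 51, 6, 6, 6, 8]
0.50 [5, 6, 60, 26, 28, 29, 28, 27, 15, 132, 144, 136, 134, 49, 53, 196, 87, 11, 7]
0.55 [81, 5, 62, 5, 5, 19, 28, 28, 17, 131, 159, 152, 136, 115, 16, 198, 196, 16, 6]
0.60 [84, 6, 60, 6, 6, 9, 7, 14, 5, 5, 133, 158, 137, 132, 6, 196, 198, 13, 7]
0.65 [82, 40, 47, 45, 28, 33, 29, 7, 62, 62, 133, 136, 134, 6, 7, 6, 8, 8, 6]
0.70 [85, 50, 45, 49, 41, 39, 36, 5, 63, 61, 9, 294, 295, 6, 7, 7, 6, 74, 6]
0.75 [79, 81, 7, 6, 50, 48, 6, 7, 7, 8, 8, 291, 294, 291, 112, 7, 6, 67, 6]
```

Emit:
servo_tool:
  motion:
    - {"tx": 20, "ty": -50, "wz": -0.12}
    - {"tx": 35, "ty": -95, "wz": -0.25}
    - {"tx": 50, "ty": -140, "wz": -0.38}
    - {"tx": 65, "ty": -185, "wz": -0.5}
    - {"tx": 80, "ty": -230, "wz": -0.63}
    - {"tx": 95, "ty": -275, "wz": -0.755}
    - {"tx": 110, "ty": -320, "wz": -0.755}
    - {"tx": 125, "ty": -365, "wz": -0.755}
    - {"tx": 140, "ty": -410, "wz": -0.755}
    - {"tx": 150, "ty": -450, "wz": -0.755}

```text
invalid input at $.motion[0]: expected keys fingers, tx, ty, tz, wx, wy, wz
```

```bash
python3 - <<'E'
from h import *
np.set_printoptions(precision=3,suppress=True)
c=read_camera("top"); W=cloud(c,c["world_from_camera"])
s=W.reshape(-1,3); s=s[(s[:,2]>.02)&(abs(s[:,1])<.2)&(s[:,0]>.445)&(s[:,0]<.56)&(s[:,2]<.25)]
for lo,hi in((.02,.06),(.06,.1),(.1,.2)):
  q=s[(s[:,2]>lo)&(s[:,2]<hi)]
  for y in np.arange(-.14,.1,.02):
    t=q[abs(q[:,1]-y)<.01]
    if len(t): print(lo,round(y,2),len(t),"xmin %.3f"%t[:,0].min())
E
```

```text
0.02 -0.14 57 xmin 0.496
0.02 -0.12 52 xmin 0.496
0.02 -0.04 3 xmin 0.481
0.02 -0.02 5 xmin 0.489
0.02 0.0 10 xmin 0.491
0.02 0.02 7 xmin 0.499
0.02 0.04 6 xmin 0.506
0.02 0.06 20 xmin 0.446
0.02 0.08 8 xmin 0.446
0.06 -0.04 5 xmin 0.481
0.06 -0.02 8 xmin 0.483
0.06 0.0 8 xmin 0.491
0.06 0.02 8 xmin 0.498
0.06 0.04 7 xmin 0.507
0.06 0.06 7 xmin 0.514
0.06 0.08 8 xmin 0.522
0.1 -0.06 69 xmin 0.514
0.1 -0.04 248 xmin 0.481
0.1 -0.02 251 xmin 0.486
0.1 0.0 254 xmin 0.493
0.1 0.02 200 xmin 0.499
0.1 0.04 185 xmin 0.506
0.1 0.06 166 xmin 0.514
0.1 0.08 122 xmin 0.523
```

Emit:
servo_tool:
  motion:
    - {"tx": 20, "ty": -50, "wz": -0.12, "tz": 0, "wx": 0, "wy": 0, "fingers": 100}
    - {"tx": 35, "ty": -95, "wz": -0.25, "tz": 0, "wx": 0, "wy": 0, "fingers": 100}
    - {"tx": 50, "ty": -140, "wz": -0.38, "tz": 0, "wx": 0, "wy": 0, "fingers": 100}
    - {"tx": 65, "ty": -185, "wz": -0.5, "tz": 0, "wx": 0, "wy": 0, "fingers": 100}
    - {"tx": 80, "ty": -230, "wz": -0.63, "tz": 0, "wx": 0, "wy": 0, "fingers": 100}
    - {"tx": 95, "ty": -275, "wz": -0.755, "tz": 0, "wx": 0, "wy": 0, "fingers": 100}
    - {"tx": 110, "ty": -320, "wz": -0.755, "tz": 0, "wx": 0, "wy": 0, "fingers": 100}
    - {"tx": 125, "ty": -365, "wz": -0.755, "tz": 0, "wx": 0, "wy": 0, "fingers": 100}
    - {"tx": 140, "ty": -410, "wz": -0.755, "tz": 0, "wx": 0, "wy": 0, "fingers": 100}
    - {"tx": 150, "ty": -450, "wz": -0.755, "tz": 0, "wx": 0, "wy": 0, "fingers": 100}

```text
t: 1.35
position: [0.3615, 0.0828, 0.2317]
ee_rot: [0.001, 0.536, 0.844, 0.0]
ft_force: [0.6, 0.4, 0.0]
opening: 0.0853
```

Emit:
servo_tool:
  motion:
    - {"tx": 15, "ty": -45, "tz": -20, "wx": 0, "wy": 0, "wz": 0, "fingers": 100}
    - {"tx": 30, "ty": -90, "tz": -40, "wx": 0, "wy": 0, "wz": 0, "fingers": 100}
    - {"tx": 43, "ty": -130, "tz": -60, "wx": 0, "wy": 0, "wz": 0, "fingers": 100}
    - {"tx": 53.5, "ty": -170, "tz": -80, "wx": 0, "wy": 0, "wz": 0, "fingers": 100}
    - {"tx": 53.5, "ty": -170, "tz": -80, "wx": 0, "wy": 0, "wz": 0, "fingers": 100}
    - {"tx": 53.5, "ty": -170, "tz": -80, "wx": 0, "wy": 0, "wz": 0, "fingers": 100}

```text
t: 1.95
position: [0.4143, -0.0857, 0.1509]
ee_rot: [-0.001, 0.537, 0.844, -0.0]
ft_force: [-0.1, 1.0, 0.0]
opening: 0.0854
```

```bash
cat >> h.py <<'E'
from scipy.spatial.transform import Rotation
def wrist():
    o=get_obs(); c=read_camera("wrist")
    q=o["ee_rot"]; T=np.eye(4); T[:3,:3]=Rotation.from_quat([q[1],q[2],q[3],q[0]]).as_matrix(); T[:3,3]=o["position"]
    return o,c,T@c["tool_from_camera"]
E
python3 - <<'E'
from h import *
np.set_printoptions(precision=4,suppress=True)
o,c,T=wrist(); print(o["position"],o["joint_positions"]); W=cloud(c,T)
cv2.imwrite("pics/w1.png",c["frame"][:,:,::-1])
for n,x,y,h in [("d",.415,-.087,.07),("c",.435,.065,.056),("a",.404,-.182,.038)]:
    s=W.reshape(-1,3); s=s[(np.hypot(s[:,0]-x,s[:,1]-y)<.035)&(s[:,2]>h-.012)&(s[:,2]<h+.012)]
    if len(s)>5: print(n,len(s),s.mean(0),(s.min(0)+s.max(0))/2,np.ptp(s,axis=0))
E
```

```text
[ 0.4143 -0.0857  0.1509] [-0.2315  0.1575  2.0111  0.0005  0.9744 -0.6693]
d 1183 [ 0.4136 -0.0854  0.0679] [ 0.4146 -0.0872  0.0645] [0.032  0.0317 0.0128]
c 1061 [0.4326 0.0643 0.0536] [0.4334 0.0655 0.0508] [0.0232 0.0238 0.0136]
a 164 [ 0.4037 -0.1793  0.0347] [ 0.4038 -0.181   0.0327] [0.0131 0.0134 0.0106]
```

View pics/w1.png

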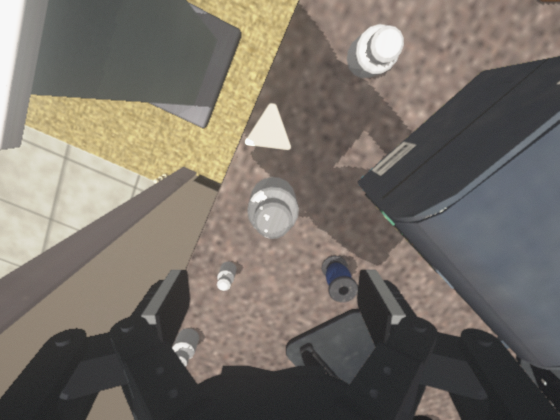

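The wrist view shows d at (272,212) and agrees with the top camera within 1.5 mm. Descending to grasp d.

Emit:
servo_tool:
  motion:
    - {"tx": 0, "ty": -1.5, "tz": -35, "wx": 0, "wy": 0, "wz": 0, "fingers": 100}
    - {"tx": 0, "ty": -1.5, "tz": -70, "wx": 0, "wy": 0, "wz": 0, "fingers": 100}
    - {"tx": 0, "ty": -1.5, "tz": -105, "wx": 0, "wy": 0, "wz": 0, "fingers": 100}
    - {"tx": 0, "ty": -1.5, "tz": -130, "wx": 0, "wy": 0, "wz": 0, "fingers": 100}
    - {"tx": 0, "ty": -1.5, "tz": -138, "wx": 0, "wy": 0, "wz": 0, "fingers": 100}
    - {"tx": 0, "ty": -1.5, "tz": -138, "wx": 0, "wy": 0, "wz": 0, "fingers": 75}
    - {"tx": 0, "ty": -1.5, "tz": -138, "wx": 0, "wy": 0, "wz": 0, "fingers": 40}
    - {"tx": 0, "ty": -1.5, "tz": -138, "wx": 0, "wy": 0, "wz": 0, "fingers": 40}
    - {"tx": 0, "ty": -1.5, "tz": -138, "wx": 0, "wy": 0, "wz": 0, "fingers": 40}
    - {"tx": 0, "ty": -1.5, "tz": -138, "wx": 0, "wy": 0, "wz": 0, "fingers": 40}
  squeeze: 50

```text
t: 3.0
position: [0.4153, -0.0866, 0.015]
ee_rot: [0.001, 0.536, 0.844, 0.001]
ft_force: [-0.9, 1.9, 6.1]
opening: 0.0444
```

Emit:
servo_tool:
  motion:
    - {"tx": 0, "ty": 0, "tz": 0, "wx": 0, "wy": 0, "wz": 0, "fingers": 40}
    - {"tx": 0, "ty": 0, "tz": 5, "wx": 0, "wy": 0, "wz": 0, "fingers": 40}
    - {"tx": 0, "ty": 0, "tz": 15, "wx": 0, "wy": 0, "wz": 0, "fingers": 40}
    - {"tx": 0, "ty": 0, "tz": 30, "wx": 0, "wy": 0, "wz": 0, "fingers": 40}
    - {"tx": 0, "ty": 0, "tz": 60, "wx": 0, "wy": 0, "wz": 0, "fingers": 40}
    - {"tx": 0, "ty": 0, "tz": 60, "wx": 0, "wy": 0, "wz": 0, "fingers": 40}
    - {"tx": 0, "ty": 0, "tz": 60, "wx": 0, "wy": 0, "wz": 0, "fingers": 40}

```text
t: 3.7
position: [0.4147, -0.0867, 0.0738]
ee_rot: [0.001, 0.536, 0.844, 0.0]
ft_force: [-0.6, -0.2, -4.4]
opening: 0.0444
```

```bash
python3 - <<'E'
from h import *
np.set_printoptions(precision=4,suppress=True)
o=get_obs();print(o["position"],o["ft_force"],o["opening"])
f=read_camera("scene")["frame"]; cv2.imwrite("pics/s2.png",cv2.resize(f[130:300,260:440,::-1],None,fx=3.3,fy=3.3))
o,c,T=wrist();cv2.imwrite("pics/w2.png",c["frame"][:,:,::-1]); W=cloud(c,T)
s=W.reshape(-1,3);s=s[(np.hypot(*(s[:,:2]-o["position"][:2]).T)<.03)&(s[:,2]>.03)&(s[:,2]<.16)]
print(len(s),s.max(0)); t=s[s[:,2]>s[:,2].max()-.012]; print((t.min(0)+t.max(0))/2,np.ptp(t,axis=0))
E
```

```text
[ 0.4147 -0.0867  0.0738] [-0.6389 -0.2065 -4.4287] 0.04437492995395853
23298 [ 0.4395 -0.0596  0.16  ]
[ 0.4099 -0.0749  0.154 ] [0.0517 0.0306 0.012 ]
```

View pics/s2.png

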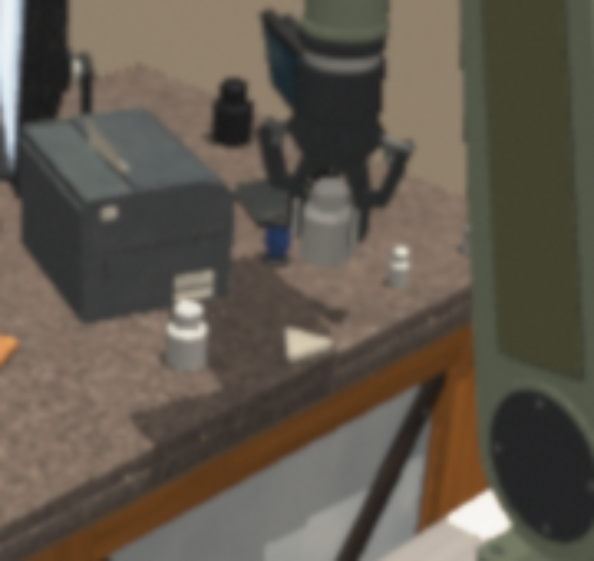

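View pics/w2.png

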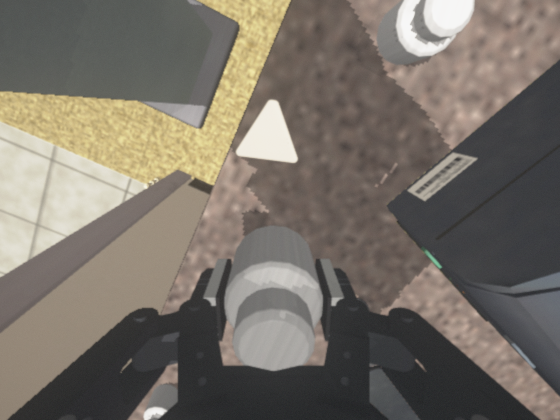

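d is held upright, with the wrist reading about -4.4 N. Lift and carry it to the stand.

Emit:
servo_tool:
  motion:
    - {"tx": 0, "ty": 0, "tz": 42, "wx": 0, "wy": 0, "wz": 0, "fingers": 40}
    - {"tx": 0, "ty": 0, "tz": 84, "wx": 0, "wy": 0, "wz": 0, "fingers": 40}
    - {"tx": 0, "ty": 10, "tz": 116, "wx": 0, "wy": 0, "wz": 0, "fingers": 40}
    - {"tx": 0, "ty": 40, "tz": 126, "wx": 0, "wy": 0, "wz": 0, "fingers": 40}
    - {"tx": 0, "ty": 80, "tz": 126, "wx": 0, "wy": 0, "wz": 0, "fingers": 40}
    - {"tx": 5, "ty": 120, "tz": 126, "wx": 0, "wy": 0, "wz": 0, "fingers": 40}
    - {"tx": 10, "ty": 160, "tz": 126, "wx": 0, "wy": 0, "wz": 0, "fingers": 40}
    - {"tx": 20, "ty": 200, "tz": 126, "wx": 0, "wy": 0, "wz": 0, "fingers": 40}
    - {"tx": 30, "ty": 240, "tz": 126, "wx": 0, "wy": 0, "wz": 0, "fingers": 40}
    - {"tx": 40, "ty": 280, "tz": 126, "wx": 0, "wy": 0, "wz": 0, "fingers": 40}

```text
t: 4.8
position: [0.4538, 0.1948, 0.1975]
ee_rot: [-0.001, 0.536, 0.844, -0.001]
ft_force: [1.4, -0.5, -4.6]
opening: 0.0444
```

Emit:
servo_tool:
  motion:
    - {"tx": 10, "ty": 40, "tz": 0, "wx": 0, "wy": 0, "wz": 0, "fingers": 40}
    - {"tx": 18, "ty": 80, "tz": -20, "wx": 0, "wy": 0, "wz": 0, "fingers": 40}
    - {"tx": 27, "ty": 120, "tz": -50, "wx": 0, "wy": 0, "wz": 0, "fingers": 40}
    - {"tx": 33, "ty": 145, "tz": -80, "wx": 0, "wy": 0, "wz": 0, "fingers": 40}
    - {"tx": 36, "ty": 160, "tz": -95, "wx": 0, "wy": 0, "wz": 0, "fingers": 40}
    - {"tx": 36, "ty": 160, "tz": -110, "wx": 0, "wy": 0, "wz": 0, "fingers": 40}
    - {"tx": 36, "ty": 160, "tz": -110, "wx": 0, "wy": 0, "wz": 0, "fingers": 40}
    - {"tx": 36, "ty": 160, "tz": -110, "wx": 0, "wy": 0, "wz": 0, "fingers": 40}

```text
t: 5.6
position: [0.4899, 0.3528, 0.0879]
ee_rot: [-0.001, 0.536, 0.844, -0.001]
ft_force: [0.3, 0.2, -4.8]
opening: 0.0445
```

```bash
cat >> h.py <<'E'
from scipy.optimize import least_squares
def fitstand(W,x0=(.5247,.283,.439),zmin=.0195,zmax=.031):
    s=W.reshape(-1,3); s=s[(s[:,2]>zmin)&(s[:,2]<zmax)]
    def f(p,q):
        ey=np.array([-np.sin(p[2]),np.cos(p[2])]);res=[]
        for o,rr in [(-.094,.018),(-.046,.022),(.011,.0265),(.078,.032)]:
            res.append(np.abs(np.hypot(*(q[:,:2]-p[:2]-o*ey).T)-rr))
        return np.min(res,0)
    q=s[f(np.array(x0),s)<.006]
    o=least_squares(lambda p:f(p,q),x0,loss="soft_l1",f_scale=.002)
    p=o.x;ey=np.array([-np.sin(p[2]),np.cos(p[2])])
    return p,len(q),{k:p[:2]+d*ey for k,d in zip("abcd",(-.094,-.046,.011,.078))}
E
python3 - <<'E'
from h import *
np.set_printoptions(precision=4,suppress=True)
o,c,T=wrist();cv2.imwrite("pics/w3.png",c["frame"][:,:,::-1]); W=cloud(c,T)
print(o["position"],o["ft_force"],o["opening"])
print("wrist",fitstand(W)); 
c=read_camera("top");print("top",fitstand(cloud(c,c["world_from_camera"])));cv2.imwrite("pics/t3.png",cv2.resize(c["frame"][150:290,110:300,::-1],None,fx=4,fy=4))
E
```

```text
[0.4899 0.3528 0.0879] [ 0.2819  0.1829 -4.821 ] 0.04453378699899425
wrist (array([0.5286, 0.2839, 0.4952]), 1295, {'a': array([0.5733, 0.2012]), 'b': array([0.5505, 0.2434]), 'c': array([0.5234, 0.2935]), 'd': array([0.4916, 0.3525])})
top (array([0.5245, 0.2835, 0.4387]), 455, {'a': array([0.5644, 0.1984]), 'b': array([0.544 , 0.2419]), 'c': array([0.5198, 0.2935]), 'd': array([0.4913, 0.3542])})
```

View pics/w3.png

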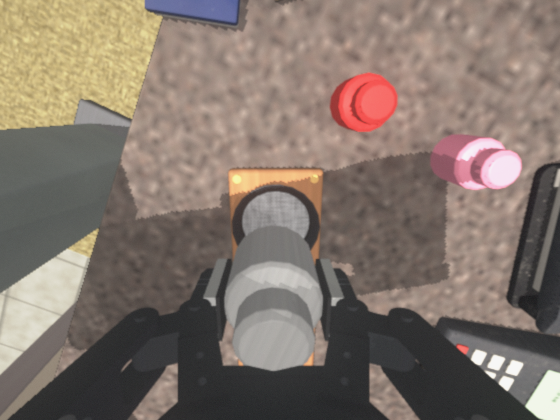

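Cup d is straight ahead at (275,215), aligned with the weight. Lowering.

Emit:
servo_tool:
  motion:
    - {"tx": 1.5, "ty": 1, "tz": -20, "wx": 0, "wy": 0, "wz": 0, "fingers": 40}
    - {"tx": 1.5, "ty": 1, "tz": -40, "wx": 0, "wy": 0, "wz": 0, "fingers": 40}
    - {"tx": 1.5, "ty": 1, "tz": -50, "wx": 0, "wy": 0, "wz": 0, "fingers": 40}
    - {"tx": 1.5, "ty": 1, "tz": -54, "wx": 0, "wy": 0, "wz": 0, "fingers": 40}
    - {"tx": 1.5, "ty": 1, "tz": -56, "wx": 0, "wy": 0, "wz": 0, "fingers": 40}
    - {"tx": 1.5, "ty": 1, "tz": -57, "wx": 0, "wy": 0, "wz": 0, "fingers": 40}
    - {"tx": 1.5, "ty": 1, "tz": -57, "wx": 0, "wy": 0, "wz": 0, "fingers": 40}

```text
t: 6.4
position: [0.4925, 0.3547, 0.0331]
ee_rot: [0.0, 0.536, 0.844, 0.001]
ft_force: [0.1, -0.2, -6.1]
opening: 0.0447
```

Emit:
servo_tool:
  motion:
    - {"tx": -0.5, "ty": -0.5, "tz": -1, "wx": 0, "wy": 0, "wz": 0, "fingers": 40}
    - {"tx": -0.5, "ty": -0.5, "tz": -2, "wx": 0, "wy": 0, "wz": 0, "fingers": 40}
    - {"tx": -0.5, "ty": -0.5, "tz": -3, "wx": 0, "wy": 0, "wz": 0, "fingers": 40}
    - {"tx": -0.5, "ty": -0.5, "tz": -3, "wx": 0, "wy": 0, "wz": 0, "fingers": 40}
    - {"tx": -0.5, "ty": -0.5, "tz": -3, "wx": 0, "wy": 0, "wz": 0, "fingers": 40}

```text
t: 6.9
position: [0.4916, 0.354, 0.0301]
ee_rot: [0.0, 0.536, 0.844, 0.0]
ft_force: [-2.3, -1.0, 4.1]
opening: 0.0443
```

Force changed from -6 to +4 N, so the weight is on the cup floor. Release and rise.

Emit:
servo_tool:
  motion:
    - {"tx": 0, "ty": 0, "tz": 0, "wx": 0, "wy": 0, "wz": 0, "fingers": 60}
    - {"tx": 0, "ty": 0, "tz": 0, "wx": 0, "wy": 0, "wz": 0, "fingers": 100}
    - {"tx": 0, "ty": 0, "tz": 0, "wx": 0, "wy": 0, "wz": 0, "fingers": 100}
    - {"tx": 0, "ty": 0, "tz": 0, "wx": 0, "wy": 0, "wz": 0, "fingers": 100}
    - {"tx": 0, "ty": 0, "tz": 15, "wx": 0, "wy": 0, "wz": 0, "fingers": 100}
    - {"tx": 0, "ty": 0, "tz": 50, "wx": 0, "wy": 0, "wz": 0, "fingers": 100}
    - {"tx": 0, "ty": 0, "tz": 90, "wx": 0, "wy": 0, "wz": 0, "fingers": 100}
    - {"tx": 0, "ty": 0, "tz": 130, "wx": 0, "wy": 0, "wz": 0, "fingers": 100}
    - {"tx": 0, "ty": 0, "tz": 160, "wx": 0, "wy": 0, "wz": 0, "fingers": 100}
    - {"tx": -20, "ty": -30, "tz": 170, "wx": 0, "wy": 0, "wz": 0, "fingers": 100}

```text
t: 7.9
position: [0.475, 0.3272, 0.2031]
ee_rot: [0.002, 0.535, 0.845, 0.005]
ft_force: [0.5, -1.8, 0.1]
opening: 0.0851
```

```bash
python3 - <<'E'
from h import *
np.set_printoptions(precision=4,suppress=True)
o,c,T=wrist();cv2.imwrite("pics/w4.png",c["frame"][:,:,::-1]); W=cloud(c,T)
print(o["position"],o["ft_force"],o["opening"])
s=W.reshape(-1,3); s=s[(np.hypot(s[:,0]-.491,s[:,1]-.354)<.03)&(s[:,2]>.07)&(s[:,2]<.1)]
print(len(s),s.mean(0),(s.min(0)+s.max(0))/2,np.ptp(s,axis=0),s.max(0))
print("wrist",fitstand(W)); 
E
```

```text
[0.475  0.3272 0.2031] [ 0.4935 -1.8162  0.1404] 0.08510228429209038
969 [0.4906 0.3551 0.0829] [0.4918 0.3539 0.078 ] [0.0313 0.0317 0.0157] [0.5074 0.3698 0.0859]
wrist (array([0.5244, 0.2841, 0.4381]), 2058, {'a': array([0.5642, 0.1989]), 'b': array([0.5439, 0.2424]), 'c': array([0.5197, 0.294 ]), 'd': array([0.4913, 0.3547])})
```

View pics/w4.png

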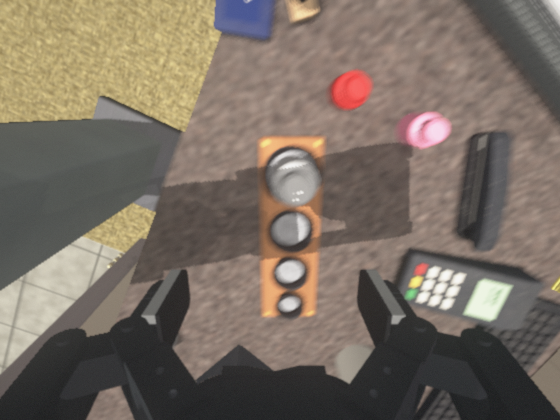

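d is seated: its knob top is at 0.086 m and its centre is within 1 mm of the cup. Next is c.

Emit:
servo_tool:
  motion:
    - {"tx": -6, "ty": -40, "tz": 0, "wx": 0, "wy": 0, "wz": 0, "fingers": 100}
    - {"tx": -12, "ty": -80, "tz": 0, "wx": 0, "wy": 0, "wz": 0, "fingers": 100}
    - {"tx": -18, "ty": -125, "tz": 0, "wx": 0, "wy": 0, "wz": 0, "fingers": 100}
    - {"tx": -25, "ty": -170, "tz": -10, "wx": 0, "wy": 0, "wz": 0, "fingers": 100}
    - {"tx": -32, "ty": -215, "tz": -30, "wx": 0, "wy": 0, "wz": 0, "fingers": 100}
    - {"tx": -38, "ty": -245, "tz": -60, "wx": 0, "wy": 0, "wz": 0, "fingers": 100}
    - {"tx": -38, "ty": -259, "tz": -80, "wx": 0, "wy": 0, "wz": 0, "fingers": 100}
    - {"tx": -38, "ty": -259, "tz": -80, "wx": 0, "wy": 0, "wz": 0, "fingers": 100}
    - {"tx": -38, "ty": -259, "tz": -80, "wx": 0, "wy": 0, "wz": 0, "fingers": 100}

```text
t: 8.85
position: [0.434, 0.0651, 0.1197]
ee_rot: [0.0, 0.536, 0.844, 0.0]
ft_force: [0.1, 0.3, 0.4]
opening: 0.0856
```

```bash
cat > m.py <<'E'
from h import *
import sys
np.set_printoptions(precision=4,suppress=True)
x,y,h=map(float,sys.argv[1:4])
o,c,T=wrist();W=cloud(c,T)
print(o["position"],o["ft_force"],o["opening"],o["joint_positions"][5])
s=W.reshape(-1,3); s=s[(np.hypot(s[:,0]-x,s[:,1]-y)<.03)&(s[:,2]>h-.01)&(s[:,2]<h+.012)]
print(len(s),(s.min(0)+s.max(0))/2,np.ptp(s,axis=0),s.max(0))
if len(sys.argv)>4: cv2.imwrite("pics/%s.png"%sys.argv[4],c["frame"][:,:,::-1])
E
python3 m.py .4342 .0652 .056
```

```text
[0.434  0.0651 0.1197] [0.0704 0.3066 0.3848] 0.08564487766960893 -0.3169464625348921
769 [0.4338 0.0662 0.0513] [0.0236 0.0238 0.0103] [0.4456 0.0781 0.0564]
```

Emit:
servo_tool:
  motion:
    - {"tx": 0, "ty": 0.5, "tz": -40, "wx": 0, "wy": 0, "wz": 0, "fingers": 100}
    - {"tx": 0, "ty": 0.5, "tz": -75, "wx": 0, "wy": 0, "wz": 0, "fingers": 100}
    - {"tx": 0, "ty": 0.5, "tz": -98, "wx": 0, "wy": 0, "wz": 0, "fingers": 100}
    - {"tx": 0, "ty": 0.5, "tz": -106, "wx": 0, "wy": 0, "wz": 0, "fingers": 100}
    - {"tx": 0, "ty": 0.5, "tz": -106, "wx": 0, "wy": 0, "wz": 0, "fingers": 60}
    - {"tx": 0, "ty": 0.5, "tz": -106, "wx": 0, "wy": 0, "wz": 0, "fingers": 28}
    - {"tx": 0, "ty": 0.5, "tz": -106, "wx": 0, "wy": 0, "wz": 0, "fingers": 28}
    - {"tx": 0, "ty": 0.5, "tz": -106, "wx": 0, "wy": 0, "wz": 0, "fingers": 28}
    - {"tx": 0, "ty": 0.5, "tz": -106, "wx": 0, "wy": 0, "wz": 0, "fingers": 28}
    - {"tx": 0, "ty": 0.5, "tz": -106, "wx": 0, "wy": 0, "wz": 0, "fingers": 28}
  squeeze: 40

```text
t: 9.9
position: [0.4345, 0.0656, 0.0148]
ee_rot: [0.001, 0.536, 0.844, 0.001]
ft_force: [-1.7, 1.3, 6.0]
opening: 0.0334
```

Emit:
servo_tool:
  motion:
    - {"tx": 0, "ty": 0, "tz": 0, "wx": 0, "wy": 0, "wz": 0, "fingers": 28}
    - {"tx": 0, "ty": 0, "tz": 5, "wx": 0, "wy": 0, "wz": 0, "fingers": 28}
    - {"tx": 0, "ty": 0, "tz": 15, "wx": 0, "wy": 0, "wz": 0, "fingers": 28}
    - {"tx": 0, "ty": 0, "tz": 35, "wx": 0, "wy": 0, "wz": 0, "fingers": 28}
    - {"tx": 0, "ty": 0, "tz": 60, "wx": 0, "wy": 0, "wz": 0, "fingers": 28}
    - {"tx": 0, "ty": 0, "tz": 60, "wx": 0, "wy": 0, "wz": 0, "fingers": 28}

```text
t: 10.5
position: [0.4359, 0.0656, 0.0765]
ee_rot: [0.003, 0.536, 0.844, 0.002]
ft_force: [0.1, 1.0, -1.9]
opening: 0.0331
```

```bash
python3 m.py .434 .066 .115 w5
```

```text
[0.4359 0.0656 0.0765] [ 0.0749  0.9647 -1.9217] 0.03311941806541327 -0.31659260234511016
4768 [0.4309 0.0686 0.116 ] [0.0537 0.0417 0.022 ] [0.4578 0.0895 0.127 ]
```

View pics/w5.png

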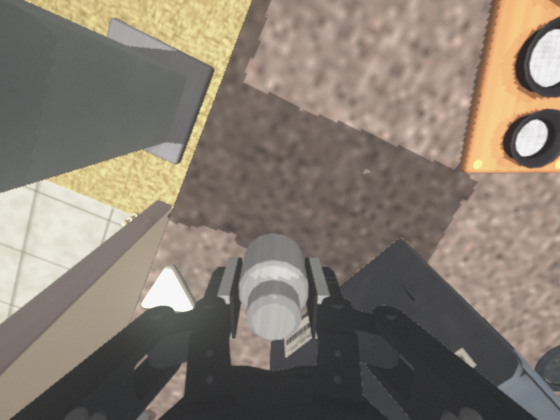

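Emit:
servo_tool:
  motion:
    - {"tx": 0, "ty": 0, "tz": 42, "wx": 0, "wy": 0, "wz": 0, "fingers": 28}
    - {"tx": 0, "ty": 0, "tz": 84, "wx": 0, "wy": 0, "wz": 0, "fingers": 28}
    - {"tx": 0, "ty": 15, "tz": 116, "wx": 0, "wy": 0, "wz": 0, "fingers": 28}
    - {"tx": 5, "ty": 50, "tz": 126, "wx": 0, "wy": 0, "wz": 0, "fingers": 28}
    - {"tx": 18, "ty": 90, "tz": 126, "wx": 0, "wy": 0, "wz": 0, "fingers": 28}
    - {"tx": 36, "ty": 130, "tz": 120, "wx": 0, "wy": 0, "wz": 0, "fingers": 28}
    - {"tx": 54, "ty": 170, "tz": 100, "wx": 0, "wy": 0, "wz": 0, "fingers": 28}
    - {"tx": 72, "ty": 205, "tz": 70, "wx": 0, "wy": 0, "wz": 0, "fingers": 28}
    - {"tx": 85, "ty": 228, "tz": 40, "wx": 0, "wy": 0, "wz": 0, "fingers": 28}
    - {"tx": 85, "ty": 228, "tz": 15, "wx": 0, "wy": 0, "wz": 0, "fingers": 28}

```text
t: 11.55
position: [0.5191, 0.2961, 0.085]
ee_rot: [-0.0, 0.535, 0.845, -0.0]
ft_force: [-0.4, -0.3, -1.9]
opening: 0.0333
```

Emit:
servo_tool:
  motion:
    - {"tx": 0, "ty": 0, "tz": 0, "wx": 0, "wy": 0, "wz": 0, "fingers": 28}
    - {"tx": 0, "ty": 0, "tz": 0, "wx": 0, "wy": 0, "wz": 0, "fingers": 28}
    - {"tx": 0, "ty": 0, "tz": 0, "wx": 0, "wy": 0, "wz": 0, "fingers": 28}

```text
t: 11.85
position: [0.5191, 0.2932, 0.0896]
ee_rot: [0.001, 0.536, 0.844, 0.001]
ft_force: [0.4, -0.4, -1.2]
opening: 0.0334
```

```bash
python3 m.py .519 .294 .115 w6
```

```text
[0.5191 0.2932 0.0896] [ 0.3573 -0.4018 -1.2486] 0.03335803151360451 0.05559578135521368
4631 [0.5162 0.2949 0.116 ] [0.0532 0.0384 0.022 ] [0.5428 0.3142 0.127 ]
```

View pics/w6.png

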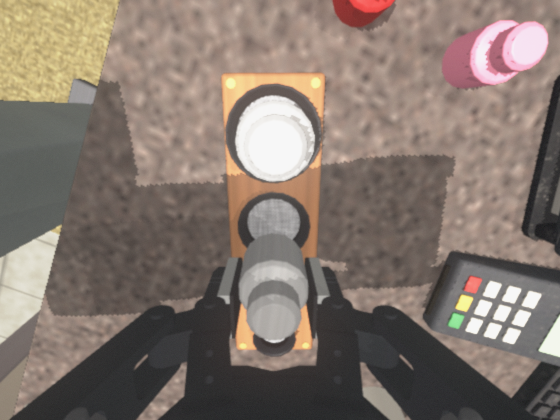

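Emit:
servo_tool:
  motion:
    - {"tx": 0.5, "ty": 0.5, "tz": -20, "wx": 0, "wy": 0, "wz": 0, "fingers": 28}
    - {"tx": 0.5, "ty": 0.5, "tz": -40, "wx": 0, "wy": 0, "wz": 0, "fingers": 28}
    - {"tx": 0.5, "ty": 0.5, "tz": -50, "wx": 0, "wy": 0, "wz": 0, "fingers": 28}
    - {"tx": 0.5, "ty": 0.5, "tz": -55, "wx": 0, "wy": 0, "wz": 0, "fingers": 28}
    - {"tx": 0.5, "ty": 0.5, "tz": -58, "wx": 0, "wy": 0, "wz": 0, "fingers": 28}
    - {"tx": 0.5, "ty": 0.5, "tz": -60, "wx": 0, "wy": 0, "wz": 0, "fingers": 28}
    - {"tx": 0.5, "ty": 0.5, "tz": -60, "wx": 0, "wy": 0, "wz": 0, "fingers": 28}
    - {"tx": 0.5, "ty": 0.5, "tz": -60, "wx": 0, "wy": 0, "wz": 0, "fingers": 28}

```text
t: 12.7
position: [0.5196, 0.2941, 0.0298]
ee_rot: [0.001, 0.536, 0.844, 0.001]
ft_force: [-2.1, -1.5, 6.4]
opening: 0.0334
```

Contact at the expected height. Release and rise.

Emit:
servo_tool:
  motion:
    - {"tx": 0, "ty": 0, "tz": 0, "wx": 0, "wy": 0, "wz": 0, "fingers": 50}
    - {"tx": 0, "ty": 0, "tz": 0, "wx": 0, "wy": 0, "wz": 0, "fingers": 90}
    - {"tx": 0, "ty": 0, "tz": 0, "wx": 0, "wy": 0, "wz": 0, "fingers": 90}
    - {"tx": 0, "ty": 0, "tz": 0, "wx": 0, "wy": 0, "wz": 0, "fingers": 90}
    - {"tx": 0, "ty": 0, "tz": 15, "wx": 0, "wy": 0, "wz": 0, "fingers": 90}
    - {"tx": 0, "ty": 0, "tz": 50, "wx": 0, "wy": 0, "wz": 0, "fingers": 90}
    - {"tx": 0, "ty": 0, "tz": 90, "wx": 0, "wy": 0, "wz": 0, "fingers": 90}
    - {"tx": 0, "ty": 0, "tz": 130, "wx": 0, "wy": 0, "wz": 0, "fingers": 90}
    - {"tx": -10, "ty": -15, "tz": 160, "wx": 0, "wy": 0, "wz": 0, "fingers": 90}
    - {"tx": -20, "ty": -30, "tz": 170, "wx": 0, "wy": 0, "wz": 0, "fingers": 90}

```text
t: 13.7
position: [0.5005, 0.2646, 0.202]
ee_rot: [0.002, 0.536, 0.845, 0.003]
ft_force: [0.0, -0.1, -1.0]
opening: 0.0771
```

```bash
python3 m.py .5198 .2938 .071 w7
```

```text
[0.5005 0.2646 0.202 ] [ 0.0401 -0.0911 -0.998 ] 0.07705668405458917 0.025471160721395505
492 [0.5196 0.2947 0.0665] [0.0233 0.0235 0.0107] [0.5312 0.3065 0.0719]
```

View pics/w7.png

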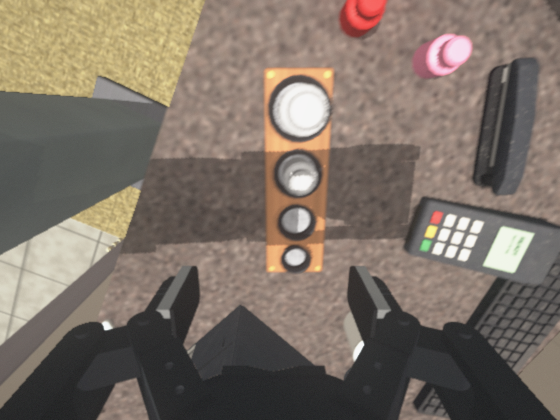

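c is seated. Next is b.

Emit:
servo_tool:
  motion:
    - {"tx": -12, "ty": -40, "tz": 0, "wx": 0, "wy": 0, "wz": 0, "fingers": 80}
    - {"tx": -25, "ty": -80, "tz": 0, "wx": 0, "wy": 0, "wz": 0, "fingers": 80}
    - {"tx": -40, "ty": -120, "tz": 0, "wx": 0, "wy": 0, "wz": 0, "fingers": 80}
    - {"tx": -55, "ty": -160, "tz": 0, "wx": 0, "wy": 0, "wz": 0, "fingers": 80}
    - {"tx": -70, "ty": -200, "tz": 0, "wx": 0, "wy": 0, "wz": 0, "fingers": 80}
    - {"tx": -85, "ty": -240, "tz": 0, "wx": 0, "wy": 0, "wz": 0, "fingers": 80}
    - {"tx": -98, "ty": -280, "tz": 0, "wx": 0, "wy": 0, "wz": 0, "fingers": 80}
    - {"tx": -105, "ty": -320, "tz": 0, "wx": 0, "wy": 0, "wz": 0, "fingers": 80}
    - {"tx": -105, "ty": -360, "tz": 0, "wx": 0, "wy": 0, "wz": 0, "fingers": 80}
    - {"tx": -105, "ty": -400, "tz": 0, "wx": 0, "wy": 0, "wz": 0, "fingers": 80}

```text
t: 14.75
position: [0.3936, -0.1376, 0.1982]
ee_rot: [0.0, 0.536, 0.844, 0.0]
ft_force: [0.7, 0.1, -0.0]
opening: 0.0682
```

Emit:
servo_tool:
  motion:
    - {"tx": 0, "ty": -40, "tz": 0, "wx": 0, "wy": 0, "wz": 0, "fingers": 80}
    - {"tx": 0, "ty": -80, "tz": -10, "wx": 0, "wy": 0, "wz": 0, "fingers": 80}
    - {"tx": 0, "ty": -120, "tz": -30, "wx": 0, "wy": 0, "wz": 0, "fingers": 80}
    - {"tx": 0, "ty": -145, "tz": -60, "wx": 0, "wy": 0, "wz": 0, "fingers": 80}
    - {"tx": 0, "ty": -152, "tz": -80, "wx": 0, "wy": 0, "wz": 0, "fingers": 80}
    - {"tx": 0, "ty": -152, "tz": -80, "wx": 0, "wy": 0, "wz": 0, "fingers": 80}
    - {"tx": 0, "ty": -152, "tz": -80, "wx": 0, "wy": 0, "wz": 0, "fingers": 80}

```text
t: 15.45
position: [0.394, -0.2878, 0.1182]
ee_rot: [-0.001, 0.536, 0.844, 0.0]
ft_force: [-0.2, -0.2, 0.4]
opening: 0.0684
```

```bash
python3 m.py .395 -.288 .044 w8
```

```text
[ 0.394  -0.2878  0.1182] [-0.1897 -0.1612  0.3753] 0.06840747103523877 -1.0946687293307176
407 [ 0.3954 -0.2889  0.0394] [0.0176 0.0173 0.0108] [ 0.4042 -0.2802  0.0449]
```

View pics/w8.png

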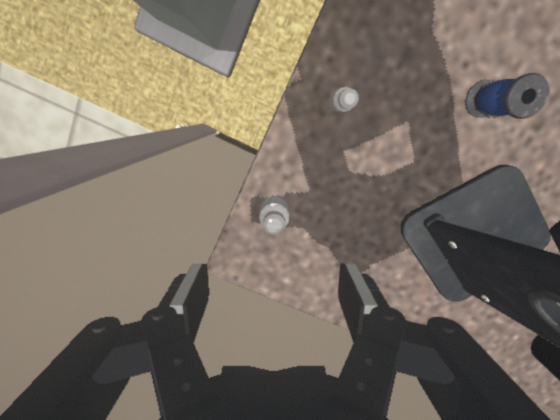

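Emit:
servo_tool:
  motion:
    - {"tx": 1, "ty": -0.7, "tz": -40, "wx": 0, "wy": 0, "wz": 0, "fingers": 80}
    - {"tx": 1, "ty": -0.7, "tz": -75, "wx": 0, "wy": 0, "wz": 0, "fingers": 80}
    - {"tx": 1, "ty": -0.7, "tz": -98, "wx": 0, "wy": 0, "wz": 0, "fingers": 80}
    - {"tx": 1, "ty": -0.7, "tz": -105.5, "wx": 0, "wy": 0, "wz": 0, "fingers": 80}
    - {"tx": 1, "ty": -0.7, "tz": -105.5, "wx": 0, "wy": 0, "wz": 0, "fingers": 45}
    - {"tx": 1, "ty": -0.7, "tz": -105.5, "wx": 0, "wy": 0, "wz": 0, "fingers": 18}
    - {"tx": 1, "ty": -0.7, "tz": -105.5, "wx": 0, "wy": 0, "wz": 0, "fingers": 18}
    - {"tx": 1, "ty": -0.7, "tz": -105.5, "wx": 0, "wy": 0, "wz": 0, "fingers": 18}
    - {"tx": 1, "ty": -0.7, "tz": -105.5, "wx": 0, "wy": 0, "wz": 0, "fingers": 18}
    - {"tx": 1, "ty": -0.7, "tz": -105.5, "wx": 0, "wy": 0, "wz": 0, "fingers": 18}
  squeeze: 35

```text
t: 16.5
position: [0.3962, -0.2895, 0.0146]
ee_rot: [0.002, 0.536, 0.844, 0.0]
ft_force: [0.4, 1.6, 4.8]
opening: 0.0236
```

Emit:
servo_tool:
  motion:
    - {"tx": 0, "ty": 0, "tz": 0, "wx": 0, "wy": 0, "wz": 0, "fingers": 18}
    - {"tx": 0, "ty": 0, "tz": 5, "wx": 0, "wy": 0, "wz": 0, "fingers": 18}
    - {"tx": 0, "ty": 0, "tz": 15, "wx": 0, "wy": 0, "wz": 0, "fingers": 18}
    - {"tx": 0, "ty": 0, "tz": 35, "wx": 0, "wy": 0, "wz": 0, "fingers": 18}
    - {"tx": 0, "ty": 0, "tz": 60, "wx": 0, "wy": 0, "wz": 0, "fingers": 18}
    - {"tx": 0, "ty": 0, "tz": 60, "wx": 0, "wy": 0, "wz": 0, "fingers": 18}

```text
t: 17.1
position: [0.397, -0.2904, 0.0764]
ee_rot: [0.004, 0.536, 0.844, -0.0]
ft_force: [0.6, -0.2, 0.0]
opening: 0.0241
```

```bash
python3 m.py .395 -.288 .104 w9
```

```text
[ 0.397  -0.2904  0.0764] [ 0.5826 -0.2254  0.0432] 0.024081611011773512 -1.0949212240435116
3326 [ 0.3935 -0.2872  0.105 ] [0.0508 0.0371 0.022 ] [ 0.4189 -0.2686  0.116 ]
```

View pics/w9.png

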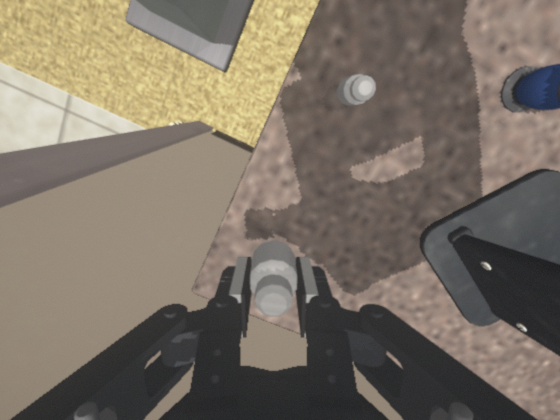

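Emit:
servo_tool:
  motion:
    - {"tx": 0, "ty": 0, "tz": 42, "wx": 0, "wy": 0, "wz": 0, "fingers": 18}
    - {"tx": 0, "ty": 0, "tz": 84, "wx": 0, "wy": 0, "wz": 0, "fingers": 18}
    - {"tx": 0, "ty": 15, "tz": 116, "wx": 0, "wy": 0, "wz": 0, "fingers": 18}
    - {"tx": 0, "ty": 55, "tz": 126, "wx": 0, "wy": 0, "wz": 0, "fingers": 18}
    - {"tx": 0, "ty": 100, "tz": 126, "wx": 0, "wy": 0, "wz": 0, "fingers": 18}
    - {"tx": 0, "ty": 145, "tz": 126, "wx": 0, "wy": 0, "wz": 0, "fingers": 18}
    - {"tx": 0, "ty": 190, "tz": 126, "wx": 0, "wy": 0, "wz": 0, "fingers": 18}
    - {"tx": 0, "ty": 235, "tz": 126, "wx": 0, "wy": 0, "wz": 0, "fingers": 18}
    - {"tx": 5, "ty": 280, "tz": 126, "wx": 0, "wy": 0, "wz": 0, "fingers": 18}
    - {"tx": 15, "ty": 320, "tz": 126, "wx": 0, "wy": 0, "wz": 0, "fingers": 18}

```text
t: 18.15
position: [0.4085, 0.033, 0.1982]
ee_rot: [-0.001, 0.536, 0.844, -0.001]
ft_force: [0.2, -0.6, -1.7]
opening: 0.0237
```

Emit:
servo_tool:
  motion:
    - {"tx": 20, "ty": 40, "tz": 0, "wx": 0, "wy": 0, "wz": 0, "fingers": 18}
    - {"tx": 45, "ty": 75, "tz": 0, "wx": 0, "wy": 0, "wz": 0, "fingers": 18}
    - {"tx": 70, "ty": 110, "tz": 0, "wx": 0, "wy": 0, "wz": 0, "fingers": 18}
    - {"tx": 95, "ty": 145, "tz": -10, "wx": 0, "wy": 0, "wz": 0, "fingers": 18}
    - {"tx": 118, "ty": 180, "tz": -35, "wx": 0, "wy": 0, "wz": 0, "fingers": 18}
    - {"tx": 134, "ty": 205, "tz": -70, "wx": 0, "wy": 0, "wz": 0, "fingers": 18}
    - {"tx": 134, "ty": 211, "tz": -110, "wx": 0, "wy": 0, "wz": 0, "fingers": 18}
    - {"tx": 134, "ty": 211, "tz": -110, "wx": 0, "wy": 0, "wz": 0, "fingers": 18}
    - {"tx": 134, "ty": 211, "tz": -110, "wx": 0, "wy": 0, "wz": 0, "fingers": 18}

```text
t: 19.05
position: [0.5432, 0.2417, 0.0882]
ee_rot: [-0.001, 0.536, 0.844, -0.001]
ft_force: [0.7, -0.2, -0.9]
opening: 0.0243
```

```bash
python3 m.py .544 .242 .115 w10
```

```text
[0.5432 0.2417 0.0882] [ 0.6674 -0.2436 -0.8876] 0.02425264976828988 -0.04074106333512475
3344 [0.5395 0.2445 0.116 ] [0.0483 0.0365 0.022 ] [0.5636 0.2627 0.127 ]
```

View pics/w10.png

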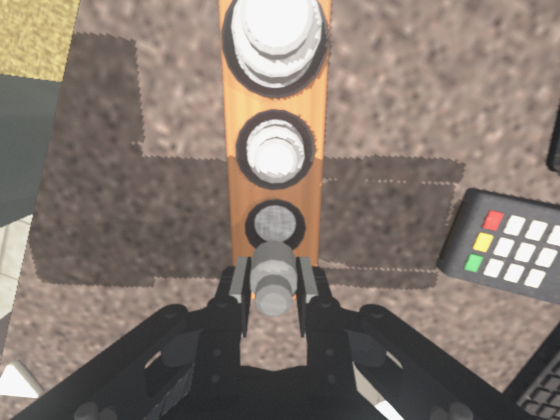

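Aligned over cup b. The seat height should be TCP about 0.029.

Emit:
servo_tool:
  motion:
    - {"tx": 0.5, "ty": 0.5, "tz": -20, "wx": 0, "wy": 0, "wz": 0, "fingers": 18}
    - {"tx": 0.5, "ty": 0.5, "tz": -40, "wx": 0, "wy": 0, "wz": 0, "fingers": 18}
    - {"tx": 0.5, "ty": 0.5, "tz": -50, "wx": 0, "wy": 0, "wz": 0, "fingers": 18}
    - {"tx": 0.5, "ty": 0.5, "tz": -55, "wx": 0, "wy": 0, "wz": 0, "fingers": 18}
    - {"tx": 0.5, "ty": 0.5, "tz": -57, "wx": 0, "wy": 0, "wz": 0, "fingers": 18}
    - {"tx": 0.5, "ty": 0.5, "tz": -59, "wx": 0, "wy": 0, "wz": 0, "fingers": 18}
    - {"tx": 0.5, "ty": 0.5, "tz": -59, "wx": 0, "wy": 0, "wz": 0, "fingers": 18}
    - {"tx": 0.5, "ty": 0.5, "tz": -59, "wx": 0, "wy": 0, "wz": 0, "fingers": 18}

```text
t: 19.9
position: [0.5448, 0.2428, 0.0304]
ee_rot: [0.0, 0.536, 0.844, 0.0]
ft_force: [0.1, -0.0, 0.0]
opening: 0.0238
```

Emit:
servo_tool:
  motion:
    - {"tx": -0.5, "ty": -0.3, "tz": -0.7, "wx": 0, "wy": 0, "wz": 0, "fingers": 18}
    - {"tx": -0.5, "ty": -0.3, "tz": -1.3, "wx": 0, "wy": 0, "wz": 0, "fingers": 18}
    - {"tx": -0.5, "ty": -0.3, "tz": -1.3, "wx": 0, "wy": 0, "wz": 0, "fingers": 18}

```text
t: 20.2
position: [0.5445, 0.2427, 0.0296]
ee_rot: [0.0, 0.536, 0.844, 0.001]
ft_force: [-1.3, 0.6, 5.1]
opening: 0.0243
```

Contact. Release, opening only partway.

Emit:
servo_tool:
  motion:
    - {"tx": 0, "ty": 0, "tz": 0, "wx": 0, "wy": 0, "wz": 0, "fingers": 40}
    - {"tx": 0, "ty": 0, "tz": 0, "wx": 0, "wy": 0, "wz": 0, "fingers": 80}
    - {"tx": 0, "ty": 0, "tz": 0, "wx": 0, "wy": 0, "wz": 0, "fingers": 80}
    - {"tx": 0, "ty": 0, "tz": 0, "wx": 0, "wy": 0, "wz": 0, "fingers": 80}
    - {"tx": 0, "ty": 0, "tz": 15, "wx": 0, "wy": 0, "wz": 0, "fingers": 80}
    - {"tx": 0, "ty": 0, "tz": 50, "wx": 0, "wy": 0, "wz": 0, "fingers": 80}
    - {"tx": 0, "ty": 0, "tz": 90, "wx": 0, "wy": 0, "wz": 0, "fingers": 80}
    - {"tx": 0, "ty": 0, "tz": 130, "wx": 0, "wy": 0, "wz": 0, "fingers": 80}
    - {"tx": -10, "ty": -15, "tz": 160, "wx": 0, "wy": 0, "wz": 0, "fingers": 80}
    - {"tx": -30, "ty": -45, "tz": 170, "wx": 0, "wy": 0, "wz": 0, "fingers": 80}

```text
t: 21.2
position: [0.5165, 0.1988, 0.2021]
ee_rot: [0.002, 0.535, 0.845, 0.003]
ft_force: [-0.3, -0.1, 0.5]
opening: 0.0682
```

```bash
python3 m.py .544 .2422 .059 w11
```

```text
[0.5165 0.1988 0.2021] [-0.3159 -0.0717  0.5334] 0.06824199016556697 -0.09545850130467794
266 [0.5443 0.2433 0.0542] [0.0174 0.0177 0.01  ] [0.553  0.2521 0.0592]
```

View pics/w11.png

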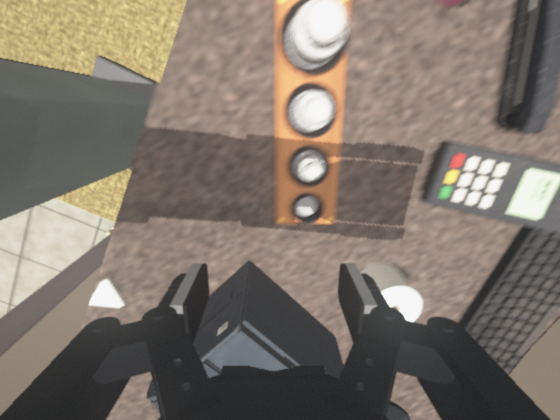

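b is seated (top at 0.059). Now a.

Emit:
servo_tool:
  motion:
    - {"tx": -20, "ty": -35, "tz": 0, "wx": 0, "wy": 0, "wz": 0, "fingers": 60}
    - {"tx": -45, "ty": -70, "tz": 0, "wx": 0, "wy": 0, "wz": 0, "fingers": 60}
    - {"tx": -70, "ty": -105, "tz": 0, "wx": 0, "wy": 0, "wz": 0, "fingers": 60}
    - {"tx": -90, "ty": -145, "tz": 0, "wx": 0, "wy": 0, "wz": 0, "fingers": 60}
    - {"tx": -105, "ty": -185, "tz": 0, "wx": 0, "wy": 0, "wz": 0, "fingers": 60}
    - {"tx": -110.5, "ty": -225, "tz": 0, "wx": 0, "wy": 0, "wz": 0, "fingers": 60}
    - {"tx": -110.5, "ty": -270, "tz": 0, "wx": 0, "wy": 0, "wz": 0, "fingers": 60}
    - {"tx": -110.5, "ty": -315, "tz": -5, "wx": 0, "wy": 0, "wz": 0, "fingers": 60}
    - {"tx": -110.5, "ty": -355, "tz": -25, "wx": 0, "wy": 0, "wz": 0, "fingers": 60}
    - {"tx": -110.5, "ty": -379, "tz": -60, "wx": 0, "wy": 0, "wz": 0, "fingers": 60}

```text
t: 22.25
position: [0.4052, -0.1851, 0.1396]
ee_rot: [0.003, 0.537, 0.844, 0.0]
ft_force: [1.3, 0.6, -0.9]
opening: 0.051
```

Emit:
servo_tool:
  motion:
    - {"tx": 0, "ty": 0, "tz": -30, "wx": 0, "wy": 0, "wz": 0, "fingers": 60}
    - {"tx": 0, "ty": 0, "tz": -30, "wx": 0, "wy": 0, "wz": 0, "fingers": 60}
    - {"tx": 0, "ty": 0, "tz": -30, "wx": 0, "wy": 0, "wz": 0, "fingers": 60}
    - {"tx": 0, "ty": 0, "tz": -30, "wx": 0, "wy": 0, "wz": 0, "fingers": 60}

```text
t: 22.65
position: [0.4047, -0.1817, 0.11]
ee_rot: [0.001, 0.535, 0.845, 0.0]
ft_force: [0.8, -0.6, 0.3]
opening: 0.0513
```

```bash
python3 m.py .4038 -.181 .038 w12
```

```text
[ 0.4047 -0.1817  0.11  ] [ 0.8061 -0.5955  0.3207] 0.051323316808501204 -0.8889125236452823
252 [ 0.4035 -0.1814  0.0334] [0.0132 0.0134 0.0104] [ 0.4101 -0.1747  0.0386]
```

View pics/w12.png

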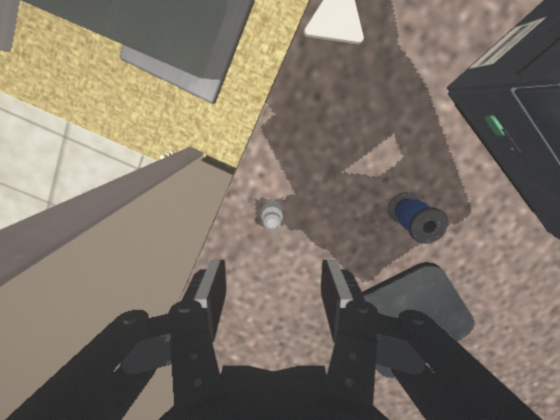

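Emit:
servo_tool:
  motion:
    - {"tx": -0.7, "ty": 0, "tz": -40, "wx": 0, "wy": 0, "wz": 0, "fingers": 60}
    - {"tx": -0.7, "ty": 0, "tz": -75, "wx": 0, "wy": 0, "wz": 0, "fingers": 60}
    - {"tx": -0.7, "ty": 0, "tz": -92, "wx": 0, "wy": 0, "wz": 0, "fingers": 60}
    - {"tx": -0.7, "ty": 0, "tz": -97.5, "wx": 0, "wy": 0, "wz": 0, "fingers": 60}
    - {"tx": -0.7, "ty": 0, "tz": -97.5, "wx": 0, "wy": 0, "wz": 0, "fingers": 30}
    - {"tx": -0.7, "ty": 0, "tz": -97.5, "wx": 0, "wy": 0, "wz": 0, "fingers": 10}
    - {"tx": -0.7, "ty": 0, "tz": -97.5, "wx": 0, "wy": 0, "wz": 0, "fingers": 10}
    - {"tx": -0.7, "ty": 0, "tz": -97.5, "wx": 0, "wy": 0, "wz": 0, "fingers": 10}
    - {"tx": -0.7, "ty": 0, "tz": -97.5, "wx": 0, "wy": 0, "wz": 0, "fingers": 10}
    - {"tx": -0.7, "ty": 0, "tz": -97.5, "wx": 0, "wy": 0, "wz": 0, "fingers": 10}
  squeeze: 30

```text
t: 23.7
position: [0.4041, -0.1821, 0.0124]
ee_rot: [0.002, 0.536, 0.844, 0.0]
ft_force: [0.1, -0.1, 6.9]
opening: 0.016
```

Emit:
servo_tool:
  motion:
    - {"tx": 0, "ty": 0, "tz": 0, "wx": 0, "wy": 0, "wz": 0, "fingers": 10}
    - {"tx": 0, "ty": 0, "tz": 5, "wx": 0, "wy": 0, "wz": 0, "fingers": 10}
    - {"tx": 0, "ty": 0, "tz": 15, "wx": 0, "wy": 0, "wz": 0, "fingers": 10}
    - {"tx": 0, "ty": 0, "tz": 35, "wx": 0, "wy": 0, "wz": 0, "fingers": 10}
    - {"tx": 0, "ty": 0, "tz": 60, "wx": 0, "wy": 0, "wz": 0, "fingers": 10}
    - {"tx": 0, "ty": 0, "tz": 60, "wx": 0, "wy": 0, "wz": 0, "fingers": 10}

```text
t: 24.3
position: [0.4049, -0.1826, 0.0742]
ee_rot: [0.004, 0.536, 0.844, 0.0]
ft_force: [0.4, 0.9, -0.1]
opening: 0.0159
```

```bash
python3 m.py .4038 -.181 .098 w13
```

```text
[ 0.4049 -0.1826  0.0742] [ 0.3601  0.9242 -0.14  ] 0.015898640146936285 -0.8897238852386976
2423 [ 0.4019 -0.1804  0.099 ] [0.0398 0.0302 0.022 ] [ 0.4218 -0.1653  0.11  ]
```

View pics/w13.png

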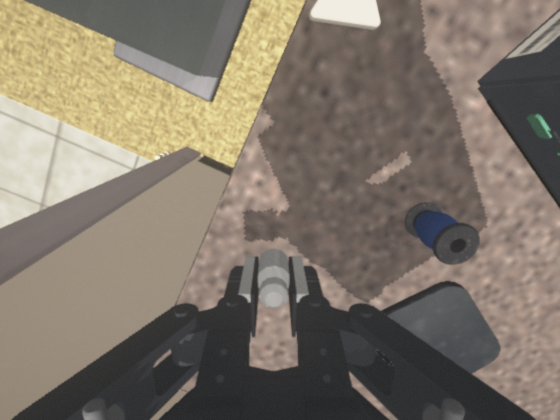

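Emit:
servo_tool:
  motion:
    - {"tx": 0, "ty": 0, "tz": 42, "wx": 0, "wy": 0, "wz": 0, "fingers": 10}
    - {"tx": 0, "ty": 0, "tz": 84, "wx": 0, "wy": 0, "wz": 0, "fingers": 10}
    - {"tx": 0, "ty": 15, "tz": 118, "wx": 0, "wy": 0, "wz": 0, "fingers": 10}
    - {"tx": 0, "ty": 55, "tz": 128, "wx": 0, "wy": 0, "wz": 0, "fingers": 10}
    - {"tx": 0, "ty": 100, "tz": 128, "wx": 0, "wy": 0, "wz": 0, "fingers": 10}
    - {"tx": 0, "ty": 145, "tz": 128, "wx": 0, "wy": 0, "wz": 0, "fingers": 10}
    - {"tx": 5, "ty": 190, "tz": 128, "wx": 0, "wy": 0, "wz": 0, "fingers": 10}
    - {"tx": 15, "ty": 230, "tz": 128, "wx": 0, "wy": 0, "wz": 0, "fingers": 10}
    - {"tx": 35, "ty": 265, "tz": 128, "wx": 0, "wy": 0, "wz": 0, "fingers": 10}
    - {"tx": 60, "ty": 295, "tz": 128, "wx": 0, "wy": 0, "wz": 0, "fingers": 10}

```text
t: 25.35
position: [0.4619, 0.1153, 0.1982]
ee_rot: [-0.001, 0.535, 0.845, -0.001]
ft_force: [1.4, -0.3, -0.1]
opening: 0.0163
```

Emit:
servo_tool:
  motion:
    - {"tx": 30, "ty": 27, "tz": 0, "wx": 0, "wy": 0, "wz": 0, "fingers": 10}
    - {"tx": 60, "ty": 54, "tz": 0, "wx": 0, "wy": 0, "wz": 0, "fingers": 10}
    - {"tx": 85, "ty": 75, "tz": -10, "wx": 0, "wy": 0, "wz": 0, "fingers": 10}
    - {"tx": 100, "ty": 86, "tz": -40, "wx": 0, "wy": 0, "wz": 0, "fingers": 10}
    - {"tx": 100, "ty": 86, "tz": -80, "wx": 0, "wy": 0, "wz": 0, "fingers": 10}
    - {"tx": 100, "ty": 86, "tz": -112, "wx": 0, "wy": 0, "wz": 0, "fingers": 10}
    - {"tx": 100, "ty": 86, "tz": -112, "wx": 0, "wy": 0, "wz": 0, "fingers": 10}
    - {"tx": 100, "ty": 86, "tz": -112, "wx": 0, "wy": 0, "wz": 0, "fingers": 10}
    - {"tx": 100, "ty": 86, "tz": -112, "wx": 0, "wy": 0, "wz": 0, "fingers": 10}

```text
t: 26.25
position: [0.564, 0.1997, 0.0888]
ee_rot: [0.001, 0.536, 0.844, 0.001]
ft_force: [0.0, -0.4, -0.6]
opening: 0.0158
```

```bash
python3 m.py .564 .1987 .098 w14
```

```text
[0.564  0.1997 0.0888] [ 0.0385 -0.3564 -0.5755] 0.01582609787439293 -0.11880009312870658
1887 [0.5611 0.2014 0.099 ] [0.0394 0.0308 0.022 ] [0.5808 0.2167 0.11  ]
```

View pics/w14.png

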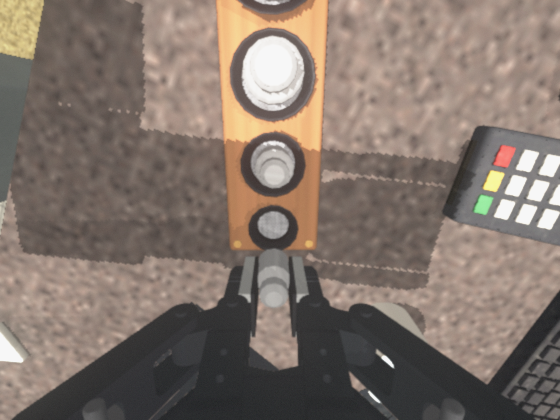

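Emit:
servo_tool:
  motion:
    - {"tx": 0, "ty": -0.8, "tz": -20, "wx": 0, "wy": 0, "wz": 0, "fingers": 10}
    - {"tx": 0, "ty": -0.8, "tz": -40, "wx": 0, "wy": 0, "wz": 0, "fingers": 10}
    - {"tx": 0, "ty": -0.8, "tz": -50, "wx": 0, "wy": 0, "wz": 0, "fingers": 10}
    - {"tx": 0, "ty": -0.8, "tz": -55, "wx": 0, "wy": 0, "wz": 0, "fingers": 10}
    - {"tx": 0, "ty": -0.8, "tz": -57, "wx": 0, "wy": 0, "wz": 0, "fingers": 10}
    - {"tx": 0, "ty": -0.8, "tz": -59, "wx": 0, "wy": 0, "wz": 0, "fingers": 10}
    - {"tx": 0, "ty": -0.8, "tz": -59.5, "wx": 0, "wy": 0, "wz": 0, "fingers": 10}
    - {"tx": 0, "ty": -0.8, "tz": -59.5, "wx": 0, "wy": 0, "wz": 0, "fingers": 10}

```text
t: 27.1
position: [0.5631, 0.1987, 0.028]
ee_rot: [0.0, 0.536, 0.844, 0.0]
ft_force: [-1.0, 0.7, -0.9]
opening: 0.0161
```

Emit:
servo_tool:
  motion:
    - {"tx": 0.7, "ty": 0, "tz": -0.5, "wx": 0, "wy": 0, "wz": 0, "fingers": 10}
    - {"tx": 0.7, "ty": 0, "tz": -0.8, "wx": 0, "wy": 0, "wz": 0, "fingers": 10}
    - {"tx": 0.7, "ty": 0, "tz": -0.8, "wx": 0, "wy": 0, "wz": 0, "fingers": 10}

```text
t: 27.4
position: [0.5637, 0.1987, 0.0275]
ee_rot: [0.0, 0.536, 0.844, 0.0]
ft_force: [-1.8, 0.7, 5.0]
opening: 0.016
```

Contact at TCP 0.0275, as expected. Release.

Emit:
servo_tool:
  motion:
    - {"tx": 0, "ty": 0, "tz": 0, "wx": 0, "wy": 0, "wz": 0, "fingers": 30}
    - {"tx": 0, "ty": 0, "tz": 0, "wx": 0, "wy": 0, "wz": 0, "fingers": 70}
    - {"tx": 0, "ty": 0, "tz": 0, "wx": 0, "wy": 0, "wz": 0, "fingers": 70}
    - {"tx": 0, "ty": 0, "tz": 0, "wx": 0, "wy": 0, "wz": 0, "fingers": 70}
    - {"tx": 0, "ty": 0, "tz": 15, "wx": 0, "wy": 0, "wz": 0, "fingers": 70}
    - {"tx": 0, "ty": 0, "tz": 50, "wx": 0, "wy": 0, "wz": 0, "fingers": 70}
    - {"tx": 0, "ty": 0, "tz": 90, "wx": 0, "wy": 0, "wz": 0, "fingers": 70}
    - {"tx": 0, "ty": 0, "tz": 130, "wx": 0, "wy": 0, "wz": 0, "fingers": 70}
    - {"tx": 0, "ty": 0, "tz": 172, "wx": 0, "wy": 0, "wz": 0, "fingers": 70}

```text
t: 28.3
position: [0.5631, 0.1984, 0.1999]
ee_rot: [-0.0, 0.536, 0.844, -0.0]
ft_force: [1.4, 0.4, -0.3]
opening: 0.0596
```

Emit:
servo_tool:
  motion:
    - {"tx": -40, "ty": -10, "tz": 0, "wx": 0, "wy": 0, "wz": 0, "fingers": 70}
    - {"tx": -80, "ty": -20, "tz": 0, "wx": 0, "wy": 0, "wz": 0, "fingers": 70}
    - {"tx": -120, "ty": -30, "tz": 20, "wx": 0, "wy": 0, "wz": 0, "fingers": 70}
    - {"tx": -120, "ty": -30, "tz": 20, "wx": 0, "wy": 0, "wz": 0, "fingers": 70}
    - {"tx": -120, "ty": -30, "tz": 20, "wx": 0, "wy": 0, "wz": 0, "fingers": 70}

```text
t: 28.8
position: [0.4438, 0.1687, 0.2196]
ee_rot: [0.001, 0.536, 0.844, 0.001]
ft_force: [-0.0, 0.3, -0.4]
opening: 0.0599
```

```bash
python3 - <<'E'
from h import *
np.set_printoptions(precision=4,suppress=True)
o=get_obs();print(o["position"],o["ft_force"],o["opening"])
c=read_camera("top");T=c["world_from_camera"];W=cloud(c,T)
cv2.imwrite("pics/t15.png",cv2.resize(c["frame"][175:275,130:260,::-1],None,fx=6,fy=6,interpolation=cv2.INTER_CUBIC))
o,cw,Tw=wrist();cv2.imwrite("pics/w15.png",cw["frame"][:,:,::-1])
for nm,V in(("top",W),("wrist",cloud(cw,Tw))):
  for k,(x,y),h in [("a",(.5643,.1987),.053),("b",(.544,.2422),.059),("c",(.5198,.2938),.071),("d",(.4914,.3543),.085)]:
    s=V.reshape(-1,3); s=s[(np.hypot(s[:,0]-x,s[:,1]-y)<.03)&(s[:,2]>h-.009)&(s[:,2]<h+.012)]
    if len(s)>3: m=(s.min(0)+s.max(0))/2; print(nm,k,len(s),"off mm",(m[:2]-[x,y])*1000,"top",s[:,2].max(),"nominal",h)
E
```

```text
[0.4438 0.1687 0.2196] [-0.0402  0.2973 -0.3982] 0.05994158943665085
top a 26 off mm [-0.4834 -0.6449] top 0.055543751914226336 nominal 0.053
top b 43 off mm [ 0.7412 -0.5568] top 0.06402058700269375 nominal 0.059
top c 76 off mm [ 0.9231 -0.5567] top 0.07618181882698871 nominal 0.071
top d 141 off mm [ 1.183  -2.4574] top 0.09047704610853224 nominal 0.085
wrist a 138 off mm [-1.2173  0.6863] top 0.053009145262624846 nominal 0.053
wrist b 252 off mm [-0.119   1.0319] top 0.05987067186179956 nominal 0.059
wrist c 565 off mm [-0.5033  0.6805] top 0.07172148281522711 nominal 0.071
wrist d 1408 off mm [ 0.5345 -0.9297] top 0.08679275837748557 nominal 0.085
```

View pics/t15.png

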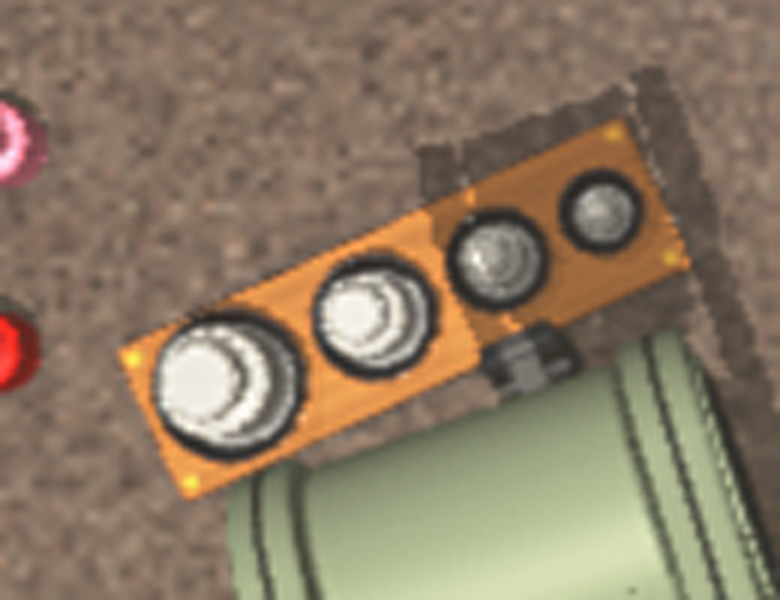

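All four stand in their cups. The top camera reads knob tops 3–5 mm high, the same bias it had on the counter, and the wrist camera is within 2 mm of nominal. Handing in.

```bash
python3 -c "
from station import *
print(close_job())"
```

```text
the job is handed in; nothing more can be done
None
```

All four check weights are back in the stand, each in the cup of its own size, and the job is handed in at about 29 s. I placed d, c, b and then a, lowering each one until the wrist force showed it on the cup floor, then let go and moved the gripper clear.

**Last checks:**
- **Position:** by the wrist camera every weight is within about 1.5 mm of its cup axis. The top camera agrees within 1.5 mm for a, b and c and reads 2.7 mm for d. The limit is 8 mm.
- **Height:** the wrist camera puts the knob tops within 2 mm of where fully seated weights should be.
- **Disagreement:** the top camera read the knob tops 2.5 to 5.5 mm higher than nominal. It read 4 to 6 mm high on the same weights on the bare counter too, so I treated this as its own bias and not poor seating.
- **Upright and clear:** all four look upright in the pictures. The tool force was near zero and the gripper touched nothing at hand-in.

I did not touch the look-alikes.

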